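Hold the wig-block arm level over its bench holder

TASK

Pick up the lopsided cast swivel arm of the wig-block holder by its balance point, turn it, and hold it level over the bench holder, hub bore centred over the tall post and small eye over the short pin, with the hub's underside about 30 mm above the post's top. Keep it level all the way, never let it touch the holder, and leave the jar, bowl, brush and little bottle where they are. Finish while still holding it there: do not lower it on and do not let go.

Things in the scene. Friction and masses are not known exactly. Their poses are not given: they have to be found in the camera images.
- casting: Loose cast aluminium arm, 0.36-0.6 kg, flat on the bench: thick round hub (54 mm dia, 38 high, 22 bore), small round eye (28 dia, 36 high, 12 bore), axes 200 mm apart, joined by a straight bar 18 mm wide, 14 to 36 mm above the bench. Balances on the bar 62 mm from the hub axis towards the eye, not mid-length. Origin: at its underside, below the balance point; x along the bar from hub to eye, z up.
- casting_balance (a point): The balance point, in the middle of the bar's section, 25 mm above the casting's underside and 62 mm from the hub's axis: grip here, across the 18 mm width (no part of the hub is nearer than 35 mm to it).
- casting_hub (a point): Centre of the hub's bore at its underside; 62 mm from the balance point.
- casting_eye (a point): Centre of the small eye's bore at its underside; 138 mm from the balance point, on the other side from the hub.
- holder: Dark steel plate 280 x 90 x 12 mm fixed to the bench, with a tall post (18 mm dia, top 60 mm above the bench; 32 mm collar at its foot) and, 200 mm away, a short pin (9 mm dia, top 40 mm above the bench). Origin: on the bench, on their line, 62 mm from the post's axis towards the pin: the casting's balance point belongs above it. x from post to pin, z up.
- post_top (a point): Centre of the top of the tall post, 60 mm above the bench.
- pin_top (a point): Centre of the top of the short pin, 40 mm above the bench.
- cream_jar: Bystander: white jar with a lid, 84 mm diameter, 130 mm high, origin under its centre; leave alone.
- tint_bowl: Bystander: open mixing bowl, 110 mm diameter, 65 mm high, origin under its centre; leave alone.
- hair_brush: Bystander: wooden hair brush lying along its x axis, about 230 mm long, 55 mm wide, 24 mm high, origin on the bench near its middle; leave alone.
- polish_bottle: Bystander: little dark-capped bottle, 32 mm diameter, 75 mm high, origin under its centre; leave alone.
There are look-alikes about, which are no part of the job. Of the things that look like the casting, take the one that is nearest to the robot's base at the start.

How it is judged:
On the way:
1. the casting is lifted clear of the bench, level, gripped within 22 mm of its balance point (height (world z) of casting above 0.03 m and angle between casting's own z axis and vertical below 0.15 rad and x of the grasp point in the frame of casting between -0.022 and 0.022 m and contact force between the fingers and casting above 2 N), for 0.2 s.
At the end, for the whole second after the job is handed in: The fingers still hold the casting within 22 mm of its balance point along the bar; it is level within 0.09 rad and still (under 0.03 m/s), hub bore within 13 mm of the post's axis, eye within 16 mm of the pin's axis, hub underside 12 to 50 mm above the post's top, and it touches the holder nowhere (x of the grasp point in the frame of casting between -0.022 and 0.022 m and contact force between the fingers and casting above 2 N and angle between casting's own z axis and vertical below 0.09 rad and horizontal distance between casting_hub and post_top below 0.013 m and horizontal distance between casting_eye and pin_top below 0.016 m and z of casting_hub in the frame of post_top between 0.012 and 0.05 m and contact force between casting and holder below 0.3 N and linear speed of casting below 0.03 m/s); the arm keeps its last pose, push and grip.
It fails at once if the casting touches the holder (contact force between casting and holder above 2 N).
It fails at once if the casting tips more than 0.3 rad (angle between casting's own z axis and vertical above 0.3 rad).
It fails at once if the jar, bowl, brush or little bottle is moved more than 30 mm (distance of any of cream_jar, tint_bowl, hair_brush, polish_bottle from where it was at the start of the episode above 0.03 m).
It also fails if it takes over 48 s, if anything falls off the work surface, if the arm or the gripper's body presses on something with over 40 N, if the wrist force passes 120 N, or if a joint passes its speed limit or range.

ROBOT

A 6-joint arm with a two-finger parallel gripper is mounted at the origin on the work surface. World frame = base frame: x ahead of the robot, y to its left, z up, the work surface at z = 0. Lengths are in m, angles in rad, forces in N, time in s.
With the tool pointing down it reaches from about 0.225 to 0.875 m from the base axis. Payload 3.4 kg.
Tool frame: the origin (TCP) lies at the very end of the fingers, on their centre line; the grasp point (between the pads) lies 19 mm behind it (manip.hold_point_z is the distance from the TCP to the grasp point, in m); z points along the fingers, y is the line along which they close (so a half turn about z gives the same grasp; the last joint's range is limited). The gripper opens to 85 mm and grips with 20 to 120 N. Pads are 22 mm wide; open, the fingers measure 114 mm over their backs; the gripper's body (76 mm by 85 mm) begins 54 mm behind the grasp point. The pads swing forward as they close: fully open they stand 13 mm farther back than shut.
Start: joints at [-1.39, 0.276, 1.505, -0, 1.361, -0.121], TCP at [0.171, -0.549, 0.231] pointing down, gripper open.
Joint ranges: [-2.89, 2.89], [-0.75, 2.08], [0.22, 2.7], [-1.18, 4.32], [0.11, 2.71], [-2.7, 2.7]. Speed limits (rad/s): [2.57, 2.57, 3.14, 3.14, 3.14, 3.14].

INTERFACE

Orientations are given as a unit quaternion [w, x, y, z].
In Python, from rig import manip, read_camera, ticket, find_in, regions_of, tip_of gives the robot as it stands.
- The arm moves only by the tool apply_moves, never from a script. Its argument "steps" is a list of rows, each a list of 6 numbers: the shift along the tool's x, y, z in m, then the turn, a rotation vector about the tool's x, y, z in rad. In form: [[x, y, z, wx, wy, wz], ...]. A call has 1 to 8 rows; each row shifts and turns the commanded pose from where the row before left it, along the tool's axes as they then stand; what a row does not reach is not made up. A row lasts 1/10 s, in which the tool goes at most 50 mm and 8.59 degrees, less where a joint would pass 70% of its speed; a pose out of reach is approached as far as the arm can. A call is refused whole if a number of a shift passes 0.05 or a number of a turn 0.15, either way. A call with a gripper value outside its range is refused whole. "claw" is the finger opening in m, from 0 to 0.0854, set as the call begins (left out, the last holds). The fingers move at their own pace and stop on an object; "squeeze" is the grip in N (left out, the last holds). Time passes only in rows, so rows that do not move let the fingers close. It gives the time, the measured TCP pose, the force, the opening and the grip force at its end, in the units of the state.
- manip.state(): the state, without advancing time (a new reading comes with each control period).
- read_camera(name): name is "scene" or "top"; returns a dict with "pixels" (384x512x3 uint8, red, green, blue), "fx", "fy", "cx", "cy" (pixels), "distortion" ([k1, k2, p1, p2, k3] as OpenCV has them; the pictures are not rectified), "origin" and "rotation" of the camera in the world. Camera axes: x right, y up, looking along -z (the intrinsics and any distortion apply to the point x, -y, -z); pixel columns grow to the right and rows downward; lengths in m; the calibration is good to about 2 mm. A picture is of the moment at which its call begins. There is no depth.
- ticket.job_done(): hands the job in; it is judged then, once.
Trained networks look in a picture, given as the dict that the camera call returned (one of the last four; its "shot" number tells which), for a name from the list of things; names that differ only in an ending like _2 or _b are one class to them, and where a whole thing is asked for, a point or a joint stands for the part that bears it (a point fixed in the world has none). Each returns a list of dicts, best first, with "p" (0 to 1); they miss things now and then, are a little off and sometimes report something else, mostly with a low value. They report only what shows in the picture. A call takes as long as a camera call. They do not tell look-alikes from the thing itself.
- find_in(label, picture): "rect" ([centre column, centre row, width, height] in pixels, round what is visible of it).
- regions_of(label, picture): "pixels" (384x512 bool, what is visible of it) and "rect" ([centre column, centre row, width, height] in pixels, round what is visible of it).
- tip_of(label, picture): "point" ([row, column] in pixels: a listed point, or the origin of a listed thing).
The state is a dict: "time_s": time; "joint_pos": joint angles; "joint_vel": joint speeds; "effort": joint torques, N m; "tool_pos": TCP position; "tool_rot": TCP orientation; "ft_force": force on the tool from outside, world axes, zero at the start; "torque": the same for the moment, N m; "finger_gap": finger opening in m; "finger_force": force on a finger pad.
Only numpy, scipy, OpenCV 4.12 (cv2) and the standard library are available. Lean on these libraries where they do the work, as an engineer would, in place of code of your own. Each camera call takes 0.05 s, during which the arm holds its last target. There are 200 camera calls.

## Working session

There is one attempt and no reset: what is moved stays moved. The work goes in short steps, Python scripts to look and compute and a tool call to move; the robot and the scene stay as the last step left them, time stands still between calls to the robot, and variables do not carry over. Pictures are saved under pics/ and viewed, at most 10 in all, crops included, and the job is handed in when it is done.

Besides the shell and the picture viewer there is one more tool, called after ">>>" in YAML: its name, and indented under it one key for each argument. apply_moves: Moves the arm, as the interface text tells. Its arguments: {"type":"object","properties":{"steps":{"type":"array","items":{"type":"array","items":{"type":"number"}}},"claw":{"type":"number"},"squeeze":{"type":"number"}},"required":["steps"]}

```bash
ls; mkdir -p pics; cat > h.py <<'E'
import numpy as np, cv2
from rig import manip, read_camera, ticket, find_in, regions_of, tip_of
def K(c): return np.array([[c["fx"],0,c["cx"]],[0,c["fy"],c["cy"]],[0,0,1.]])
def ray(c,uv):
    p=cv2.undistortPoints(np.array([[uv]],float),K(c),np.array(c["distortion"],float))[0,0]
    return np.array(c["origin"]),np.array(c["rotation"])@np.array([p[0],-p[1],-1.])
def at_z(c,uv,z):
    o,d=ray(c,uv); return o+d*(z-o[2])/d[2]
def proj(c,P):
    q=(np.atleast_2d(P)-np.array(c["origin"]))@np.array(c["rotation"])*[1,-1,-1]
    return cv2.projectPoints(q,np.zeros(3),np.zeros(3),K(c),np.array(c["distortion"],float))[0][:,0]
E
python3 - <<'E'
from h import *
H={"casting_balance":.025,"casting_hub":0,"casting_eye":0,"casting":0,"post_top":.06,"pin_top":.04,"holder":0,"cream_jar":0,"tint_bowl":0,"hair_brush":0,"polish_bottle":0}
print(manip.state()["tool_pos"],manip.state()["tool_rot"],manip.hold_point_z)
ims=[]
for n in("scene","top"):
    c=read_camera(n); ims.append(c["pixels"][...,::-1]); cv2.imwrite(f"pics/{n}0.png",ims[-1]); print(n,np.round(c["origin"],3))
    for l,z in H.items():
        for d in tip_of(l,c)[:4]:
            r,co=d["point"]; print(l,round(d["p"],2),[round(co),round(r)],np.round(at_z(c,(co,r),z),3)[:2])
E
```

```text
pics
[ 0.17080746 -0.54848459  0.23043094] [-9.24367252e-04  9.88634625e-01  1.50335370e-01 -3.32114290e-05] 0.0187
scene [ 1.407 -0.563  0.868]Traceback (most recent call last):
  File "<stdin>", line 9, in <module>
  File "h.py", line 8, in at_z
    o,d=ray(c,uv); return o+d*(z-o[2])/d[2]
        ~~~^^^^^^
  File "h.py", line 6, in ray
    return np.array(c["origin"]),np.array(c["rotation"])@np.array([p[0],-p[1],-1.])
                                 ~~~~~~~~~~~~~~~~~~~~~~~^~~~~~~~~~~~~~~~~~~~~~~~~~~
ValueError: matmul: Input operand 1 has a mismatch in its core dimension 0, with gufunc signature (n?,k),(k,m?)->(n?,m?) (size 3 is different from 4)
```

View pics/scene0.png

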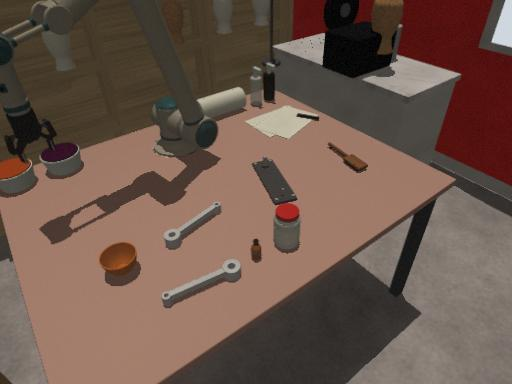

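The scene shows two castings: A with hub at (172,237) and eye at (217,207), and B with hub at (232,268) and eye at (167,298). The holder is at (273,180), jar (287,227), bottle (256,250), orange bowl (119,260) and brush (350,158). The camera rotation is a quaternion, so I'll fix the helper.

```bash
sed -i 's/np.array(c\["rotation"\])/R(c)/; s/^def ray/from scipy.spatial.transform import Rotation\ndef R(c): return Rotation.from_quat(np.array(c["rotation"])[[1,2,3,0]]).as_matrix()\ndef ray/' h.py; sed -i 's/np.array(c\["rotation"\])\*/R(c)*/' h.py
python3 - <<'E'
from h import *
H={"casting_balance":.025,"casting_hub":0,"casting_eye":0,"post_top":.06,"pin_top":.04,"holder":0,"cream_jar":0,"tint_bowl":0,"hair_brush":0,"polish_bottle":0}
for n in("scene","top"):
    c=read_camera(n); cv2.imwrite(f"pics/{n}0.png",c["pixels"][...,::-1]); print(n,np.round(c["origin"],3),R(c)[:,2].round(2),c["fx"])
    for l,z in H.items():
        for d in tip_of(l,c)[:3]:
            r,co=d["point"]; print(l,round(d["p"],2),[round(co),round(r)],np.round(at_z(c,(co,r),z),3)[:2])
E
```

```text
scene [ 1.407 -0.563  0.868] [ 0.63 -0.46  0.62] 362.82845928795825
casting_balance 0.96 [188, 228] [ 0.56  -0.241]
casting_balance 0.96 [214, 275] [ 0.782 -0.273]
casting_hub 0.69 [172, 244] [ 0.567 -0.306]
casting_hub 0.65 [234, 272] [ 0.791 -0.212]
casting_eye 0.98 [168, 302] [ 0.765 -0.418]
casting_eye 0.6 [213, 208] [ 0.497 -0.104]
casting_eye 0.57 [124, 270] [ 0.574 -0.474]
post_top 0.62 [264, 155] [0.408 0.2  ]
pin_top 0.88 [283, 190] [0.613 0.128]
holder 0.97 [271, 175] [0.471 0.188]
cream_jar 0.69 [286, 238] [0.779 0.005]
tint_bowl 0.67 [126, 270] [ 0.578 -0.469]
hair_brush 0.65 [345, 159] [0.575 0.51 ]
polish_bottle 0.58 [256, 257] [ 0.783 -0.123]
top [0.453 0.025 1.232] [-0.13  0.    0.99] 402.35220196929606
casting_balance 0.8 [354, 127] [ 0.796 -0.287]
casting_balance 0.58 [340, 207] [ 0.549 -0.237]
casting_balance 0.19 [258, 136] [0.77  0.009]
casting_hub 0.93 [358, 201] [ 0.568 -0.299]
casting_hub 0.59 [330, 131] [ 0.792 -0.219]
casting_eye 0.65 [391, 142] [ 0.755 -0.411]
casting_eye 0.58 [295, 216] [ 0.523 -0.102]
post_top 0.7 [190, 253] [0.416 0.208]
pin_top 0.65 [301, 134] [ 0.771 -0.123]
pin_top 0.56 [217, 189] [0.605 0.132]
holder 0.8 [204, 234] [0.471 0.176]
cream_jar 0.82 [258, 133] [0.787 0.008]
tint_bowl 0.71 [417, 197] [ 0.58 -0.48]
hair_brush 0.67 [91, 202] [0.57  0.524]
polish_bottle 0.65 [304, 136] [ 0.774 -0.135]
```

View pics/top0.png

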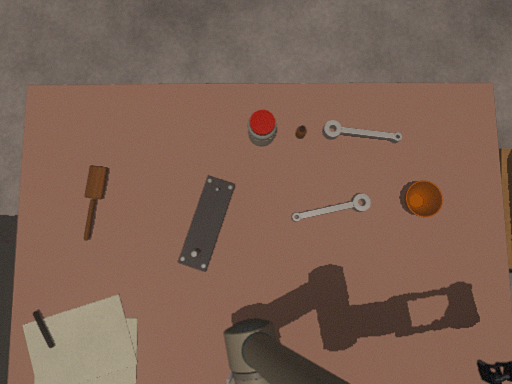

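```bash
python3 - <<'E'
from h import *
c=read_camera("top"); im=c["pixels"][...,::-1]
a=cv2.resize(im[180:240,280:385],None,fx=7,fy=7,interpolation=cv2.INTER_CUBIC)
b=cv2.resize(im[170:275,170:245],None,fx=5.5,fy=5.5,interpolation=cv2.INTER_CUBIC)[:580]
def grid(o,x0,y0,s):
    for k in range(0,o.shape[1]//s+1,10): cv2.putText(o,str(x0+k),(k*s,10),0,.35,(0,255,255)); cv2.line(o,(int(k*s),12),(int(k*s),18),(0,255,255))
    for k in range(0,int(o.shape[0]/s)+1,10): cv2.putText(o,str(y0+k),(0,int(k*s)+4),0,.35,(0,255,255))
a=a.copy();b=b.copy();grid(a,280,180,7)
for k in range(0,80,10): cv2.putText(b,str(170+k),(int(k*5.5),10),0,.35,(0,255,255))
for k in range(0,110,10): cv2.putText(b,str(170+k),(0,int(k*5.5)+4),0,.35,(0,255,255))
cv2.imwrite("pics/a.png",a);cv2.imwrite("pics/b.png",b)
for d in regions_of("casting",c)[:3]:
    m=d["pixels"]; r=d["rect"]; print(round(d["p"],2),np.round(r),m.sum())
for d in regions_of("holder",c)[:2]:
    m=d["pixels"].astype(np.uint8); print(round(d["p"],2),np.round(d["rect"]),m.sum())
    q=cv2.boxPoints(cv2.minAreaRect(np.argwhere(m)[:,::-1].astype(np.float32))); print(q.round(1).tolist(),[at_z(c,p,.012)[:2].round(3).tolist() for p in q])
E
```

```text
0.9 [330. 206.  80.  31.] 787
0.66 [362. 134.  85.  24.] 791
0.83 [206. 224.  56.  92.] 2739
[[176.60000610351562, 261.8999938964844], [207.10000610351562, 174.60000610351562], [235.5, 184.5], [205.0, 271.79998779296875]] [[0.389, 0.255], [0.652, 0.166], [0.621, 0.079], [0.359, 0.17]]
```

View pics/a.png

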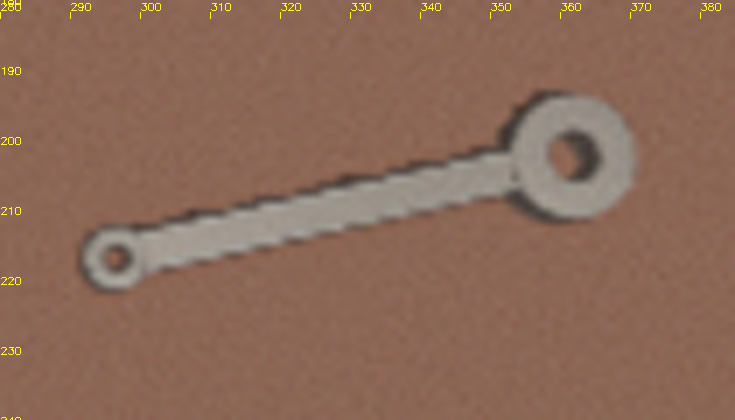

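View pics/b.png

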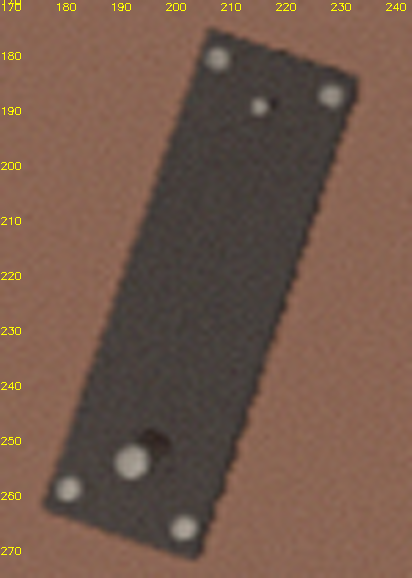

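Candidates in the top view: casting A has hub (361,202), eye (296,216); B has hub (333,129), eye (398,137). A is nearest the base at about 0.60 m, against 0.84 m for B. The crop confirms a big bored hub on the right and a small eye on the left. Post top is at (193.3,253.5) and pin top at (216.6,189).

```bash
python3 - <<'E'
from h import *
c=read_camera("top")
hub=at_z(c,(361.43,201.86),.038);eye=at_z(c,(296.1,216.4),.036);post=at_z(c,(193.3,253.5),.06);pin=at_z(c,(216.6,188.95),.04)
for a,b in((hub,eye),(post,pin)):
    a,b=a[:2],b[:2];L=np.linalg.norm(b-a);u=(b-a)/L; m=(a+b)/2; bal=m-u*.038
    print(a.round(4),b.round(4),"L",L.round(4),"ang",np.degrees(np.arctan2(u[1],u[0])).round(2),"bal",bal.round(4), np.linalg.norm(bal).round(3))
s=read_camera("scene")
print(proj(s,[[*hub[:2],.038],[*eye[:2],.036],post,pin]).round(1))
st=manip.state();print(st["time_s"],st["joint_pos"])
T=Rotation.from_quat(np.array(st["tool_rot"])[[1,2,3,0]]).as_matrix();print(T.round(3))
g=cv2.resize(s["pixels"][140:260,150:310,::-1],None,fx=5,fy=5,interpolation=cv2.INTER_CUBIC)
for p in proj(s,[[*hub[:2],.038],[*eye[:2],.036],post,pin]): cv2.circle(g,tuple(int(v) for v in ((p-[150,140]+.5)*5)),3,(0,0,255),-1)
cv2.imwrite("pics/s.png",g)
E
```

```text
[ 0.5624 -0.2981] [ 0.5206 -0.1023] L 0.2002 ang 102.05 bal [ 0.5494 -0.2374] 0.599
[0.4147 0.1982] [0.6039 0.1338] L 0.1999 ang -18.78 bal [0.4733 0.1782] 0.506
[[171.6 233.6]
 [216.2 203.2]
 [264.6 156. ]
 [282.3 188.2]]
1.45 [-1.39002386e+00  2.75916019e-01  1.50490910e+00  1.11566968e-05
  1.36069043e+00 -1.21024038e-01]
[[ 0.955  0.297  0.   ]
 [ 0.297 -0.955 -0.   ]
 [ 0.     0.    -1.   ]]
```

View pics/s.png

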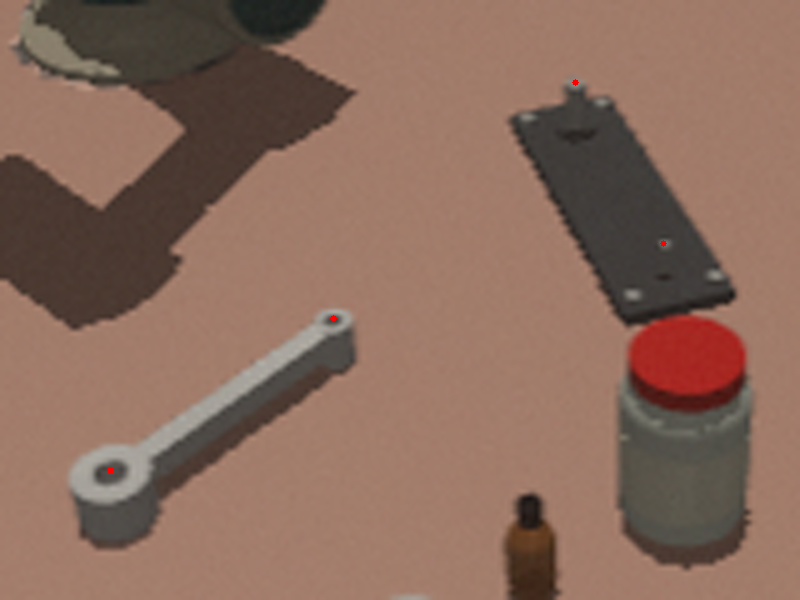

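>>> apply_moves:
  steps:
    - [0.0378,-0.0154,0,0,0,0]
    - [0.0378,-0.0154,0,0,0,0]
    - [0.0378,-0.0154,0,0,0,0]
    - [0.0378,-0.0154,0,0,0,0]
    - [0.0378,-0.0154,0,0,0,0]
    - [0.0378,-0.0154,0,0,0,0]
    - [0.0378,-0.0154,0,0,0,0]
    - [0.0378,-0.0154,0,0,0,0]
  claw: 0.085

```text
time_s: 2.25
tool_pos: [0.4242, -0.3404, 0.2315]
tool_rot: [0.0, 0.989, 0.15, 0.0]
ft_force: [1.0, -0.0, -0.1]
finger_gap: 0.0851
finger_force: 0.0
```

>>> apply_moves:
  steps:
    - [0.0378,-0.0154,0,0,0,0]
    - [0.0378,-0.0154,0,0,0,0]
    - [0.0378,-0.0154,0,0,0,0]
    - [0.0378,-0.0154,0,0,0,0]
    - [0,0,0,0,0,-0.1479]
    - [0,0,0,0,0,-0.1479]
    - [0,0,0,0,0,-0.1479]
    - [0,0,0,0,0,-0.1479]

```text
time_s: 3.05
tool_pos: [0.5493, -0.2375, 0.2312]
tool_rot: [-0.0, 0.9, 0.435, -0.0]
ft_force: [-1.1, 0.3, 0.5]
finger_gap: 0.0853
finger_force: 0.0
```

>>> apply_moves:
  steps:
    - [0,0,0,0,0,-0.1479]
    - [0,0,0,0,0,-0.1479]
    - [0,0,0,0,0,-0.1479]
    - [0,0,0,0,0,-0.1479]
    - [0,0,0,0,0,-0.1479]
    - [0,0,0,0,0,-0.1479]
    - [0,0,0,0,0,0]
    - [0,0,0,0,0,0]

```text
time_s: 3.85
tool_pos: [0.5491, -0.2378, 0.2313]
tool_rot: [-0.0, 0.63, 0.776, -0.0]
ft_force: [1.0, -0.1, 0.1]
finger_gap: 0.0853
finger_force: 0.0
```

>>> apply_moves:
  steps:
    - [0,0,0.04,0,0,0]
    - [0,0,0.04,0,0,0]
    - [0,0,0.04,0,0,0]
    - [0,0,0.03,0,0,0]
    - [0,0,0.02,0,0,0]
    - [0,0,0,0,0,0]
    - [0,0,0,0,0,0]

```text
time_s: 4.55
tool_pos: [0.5494, -0.238, 0.0616]
tool_rot: [0.0, 0.63, 0.777, -0.0]
ft_force: [-0.2, -0.0, -0.2]
finger_gap: 0.0849
finger_force: 0.0
```

```bash
python3 - <<'E'
from h import *
s=read_camera("scene");t=read_camera("top")
g=cv2.resize(s["pixels"][140:260,120:280,::-1],None,fx=5,fy=5,interpolation=cv2.INTER_CUBIC)
cv2.imwrite("pics/g1.png",g)
st=manip.state();print(st["tool_pos"],st["tool_rot"],st["joint_pos"])
for d in tip_of("casting_balance",s)[:2]: print(d, at_z(s,d["point"][::-1],.025))
E
```

```text
[ 0.55027191 -0.23845401  0.06288642] [1.57512535e-03 6.29380556e-01 7.77095611e-01 2.13879544e-04] [-5.24852715e-01  4.46598608e-01  1.69191821e+00 -7.91271524e-05
  9.99897371e-01 -7.34092683e-01]
{'point': [275.1, 212.1], 'p': 0.83} [ 0.7776477  -0.27763831  0.025     ]
{'point': [226.3, 189.9], 'p': 0.58} [ 0.55598961 -0.22960634  0.025     ]
```

View pics/g1.png

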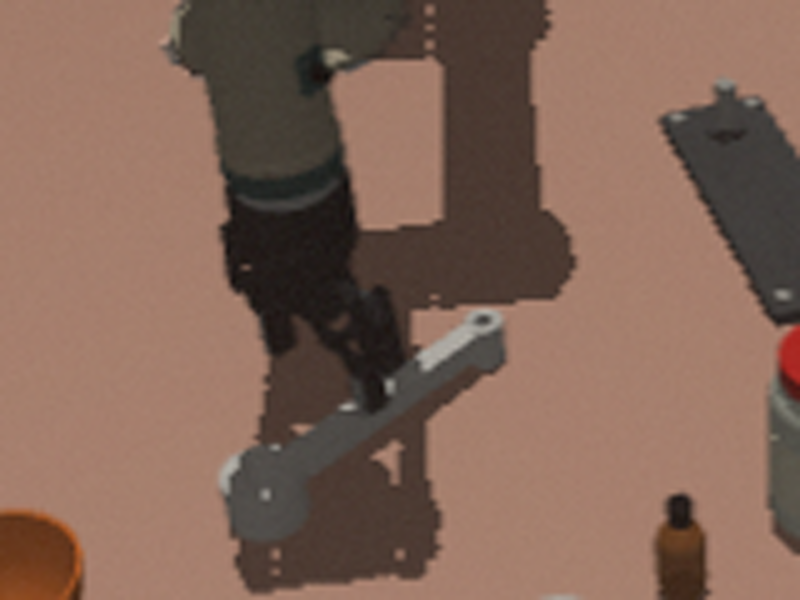

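The fingers straddle the bar near (375,395) in the crop, between hub (265,495) and eye (485,322). This matches the plan, so I'll go down and close.

>>> apply_moves:
  steps:
    - [0,0,0.02,0,0,0]
    - [0,0,0.02,0,0,0]
    - [0,0,0.01,0,0,0]
    - [0,0,0.004,0,0,0]
    - [0,0,0,0,0,0]
    - [0,0,0,0,0,0]

```text
time_s: 5.3
tool_pos: [0.5498, -0.2382, 0.0082]
tool_rot: [0.001, 0.629, 0.777, 0.0]
ft_force: [-0.2, -0.2, -0.5]
finger_gap: 0.0851
finger_force: 0.0
```

>>> apply_moves:
  steps:
    - [0,0,0,0,0,0]
    - [0,0,0,0,0,0]
    - [0,0,0,0,0,0]
    - [0,0,0,0,0,0]
    - [0,0,0,0,0,0]
    - [0,0,0,0,0,0]
    - [0,0,0,0,0,0]
    - [0,0,0,0,0,0]
  claw: 0.0
  squeeze: 80

```text
time_s: 6.1
tool_pos: [0.5491, -0.2379, 0.0077]
tool_rot: [0.0, 0.629, 0.777, -0.0]
ft_force: [-1.7, -0.6, 3.9]
finger_gap: 0.0166
finger_force: 79.3
```

>>> apply_moves:
  steps:
    - [0,0,-0.005,0,0,0]
    - [0,0,-0.01,0,0,0]
    - [0,0,-0.015,0,0,0]
    - [0,0,-0.015,0,0,0]
    - [0,0,-0.01,0,0,0]
    - [0,0,-0.005,0,0,0]
    - [0,0,0,0,0,0]
    - [0,0,0,0,0,0]

```text
time_s: 6.9
tool_pos: [0.5487, -0.2375, 0.0668]
tool_rot: [-0.0, 0.629, 0.777, -0.0]
ft_force: [-0.7, 0.0, -3.1]
finger_gap: 0.0169
finger_force: 78.3
```

```bash
python3 - <<'E'
from h import *
s=read_camera("scene")
g=cv2.resize(s["pixels"][140:260,120:280,::-1],None,fx=5,fy=5,interpolation=cv2.INTER_CUBIC)
cv2.imwrite("pics/g2.png",g)
st=manip.state();print(st["tool_pos"],st["tool_rot"],st["ft_force"],st["torque"])
E
```

```text
[ 0.54854384 -0.23745997  0.06663321] [-6.96118727e-04  6.29105028e-01  7.77319986e-01 -1.38683319e-04] [-1.14737914 -0.0531322  -3.34659077] [-0.00680304 -0.04076588 -0.03716905]
```

View pics/g2.png

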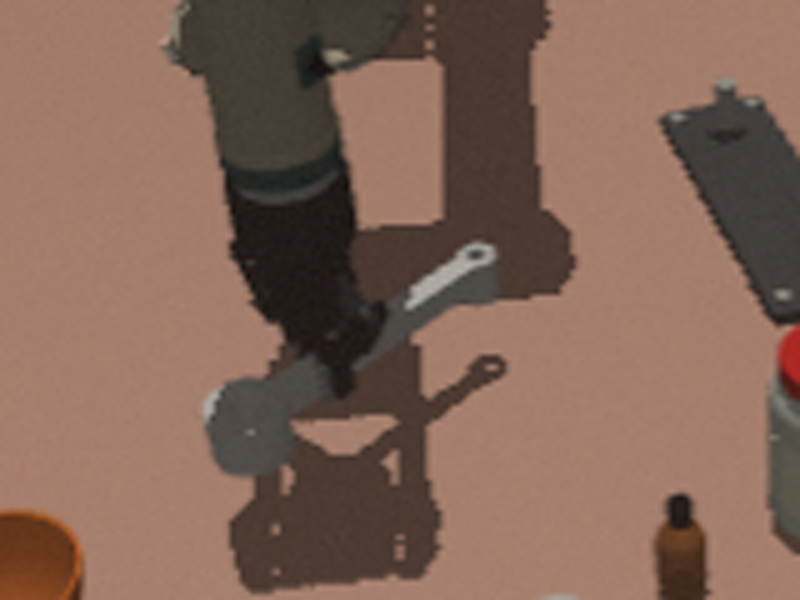

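The casting hangs level, with eye at (478,255), hub at (250,430) and a clean shadow below it. Next I lift further and turn it.

>>> apply_moves:
  steps:
    - [0,0,-0.01,0,0,0]
    - [0,0,-0.02,0,0,0]
    - [0,0,-0.02,0,0,0]
    - [0,0,-0.01,0,0,0]
    - [0,0,0,0,0,0.03]
    - [0,0,0,0,0,0.07]
    - [0,0,0,0,0,0.1]
    - [0,0,0,0,0,0.1]

```text
time_s: 7.75
tool_pos: [0.5488, -0.2376, 0.1271]
tool_rot: [-0.0, 0.74, 0.673, -0.0]
ft_force: [0.3, 0.1, -4.5]
finger_gap: 0.0165
finger_force: 78.2
```

>>> apply_moves:
  steps:
    - [0,0,0,0,0,0.1]
    - [0,0,0,0,0,0.1]
    - [0,0,0,0,0,0.1]
    - [0,0,0,0,0,0.1]
    - [0,0,0,0,0,0.1]
    - [0,0,0,0,0,0.1]
    - [0,0,0,0,0,0.1]
    - [0,0,0,0,0,0.1]

```text
time_s: 8.55
tool_pos: [0.5488, -0.2376, 0.127]
tool_rot: [-0.0, 0.943, 0.332, -0.0]
ft_force: [-0.7, -0.7, -3.5]
finger_gap: 0.0165
finger_force: 78.2
```

>>> apply_moves:
  steps:
    - [0,0,0,0,0,0.1]
    - [0,0,0,0,0,0.1]
    - [0,0,0,0,0,0.1]
    - [0,0,0,0,0,0.1]
    - [0,0,0,0,0,0.1]
    - [0,0,0,0,0,0.1]
    - [0,0,0,0,0,0.1]
    - [0,0,0,0,0,0.1]

```text
time_s: 9.35
tool_pos: [0.5488, -0.2376, 0.127]
tool_rot: [-0.0, 0.998, -0.062, -0.0]
ft_force: [0.4, 0.1, -3.1]
finger_gap: 0.0167
finger_force: 78.2
```

>>> apply_moves:
  steps:
    - [0,0,0,0,0,0.1]
    - [0,0,0,0,0,0.06]
    - [0,0,0,0,0,0.038]
    - [0,0,0,0,0,0.01]
    - [0,0,0,0,0,0]
    - [0,0,0,0,0,0]

```text
time_s: 9.95
tool_pos: [0.549, -0.2377, 0.1272]
tool_rot: [-0.0, 0.987, -0.163, -0.0]
ft_force: [-0.2, -0.7, -3.8]
finger_gap: 0.0164
finger_force: 78.2
```

>>> apply_moves:
  steps:
    - [-0.0067,-0.0121,0,0,0,0]
    - [-0.0118,-0.0212,0,0,0,0]
    - [-0.0168,-0.0303,0,0,0,0]
    - [-0.0168,-0.0303,0,0,0,0]
    - [-0.0168,-0.0303,0,0,0,0]
    - [-0.0168,-0.0303,0,0,0,0]
    - [-0.0168,-0.0303,0,0,0,0]
    - [-0.0168,-0.0303,0,0,0,0]

```text
time_s: 10.75
tool_pos: [0.5041, 0.0065, 0.1275]
tool_rot: [-0.0, 0.987, -0.163, -0.0]
ft_force: [0.7, 0.8, -4.4]
finger_gap: 0.0168
finger_force: 78.4
```

>>> apply_moves:
  steps:
    - [-0.0168,-0.0303,0,0,0,0]
    - [-0.0168,-0.0303,0,0,0,0]
    - [-0.0168,-0.0303,0,0,0,0]
    - [-0.0168,-0.0303,0,0,0,0]
    - [-0.0118,-0.0212,0,0,0,0]
    - [-0.0067,-0.0121,0,0,0,0]
    - [0,0,0,0,0,0]
    - [0,0,0,0,0,0]

```text
time_s: 11.55
tool_pos: [0.4735, 0.1778, 0.1273]
tool_rot: [0.0, 0.987, -0.162, 0.0]
ft_force: [-0.6, -0.0, -3.8]
finger_gap: 0.0168
finger_force: 78.5
```

```bash
python3 - <<'E'
from h import *
st=manip.state();print(st["tool_pos"],st["tool_rot"],st["ft_force"],st["torque"])
t=read_camera("top");s=read_camera("scene")
a=cv2.resize(s["pixels"][95:215,210:310,::-1],None,fx=4,fy=4,interpolation=cv2.INTER_CUBIC)
b=cv2.resize(t["pixels"][160:280,160:260,::-1],None,fx=4,fy=4,interpolation=cv2.INTER_CUBIC)
z=st["tool_pos"][2]-.0077
for im,c,o in((a,s,(210,95)),(b,t,(160,160))):
    for p in proj(c,[[.4147,.1982,z+.038],[.6039,.1338,z+.036]]): cv2.circle(im,tuple(int(v) for v in ((p-o+.5)*4)),2,(0,0,255),-1)
    print(proj(c,[[.4147,.1982,z+.038],[.6039,.1338,z+.036]]).round(1).tolist())
cv2.imwrite("pics/f1.png",np.hstack([a,b]))
for c in(s,t):
    for l,h in(("casting_hub",z),("casting_eye",z),("casting_balance",z+.025)):
        for d in tip_of(l,c)[:2]: print(l,round(d["p"],2),d["point"],at_z(c,d["point"][::-1],h)[:2].round(3))
E
```

```text
[0.47350406 0.17781435 0.1272895 ] [ 4.58015832e-04  9.86724775e-01 -1.62400736e-01  9.45105466e-05] [-0.55177389 -0.04196032 -3.79439885] [ 0.0175764  -0.05510001  0.0042808 ]
[[264.4, 135.0], [283.0, 162.2]]
[[187.8, 254.8], [212.7, 183.6]]
casting_hub 0.8 [271.3, 233.8] [ 0.872 -0.258]
casting_hub 0.55 [147.4, 267.5] [0.446 0.189]
casting_eye 0.64 [169.3, 283.5] [0.599 0.141]
casting_eye 0.62 [303.7, 170.1] [ 0.86  -0.435]
casting_balance 0.84 [275.0, 211.0] [ 0.865 -0.32 ]
casting_balance 0.36 [170.3, 279.0] [0.621 0.102]
casting_hub 0.69 [251.6, 192.4] [0.422 0.192]
casting_hub 0.6 [131.2, 332.3] [ 0.757 -0.201]
casting_eye 0.92 [141.5, 392.3] [ 0.726 -0.371]
casting_eye 0.56 [183.0, 215.6] [0.611 0.129]
casting_balance 0.97 [131.1, 352.2] [ 0.75  -0.252]
casting_balance 0.3 [236.4, 202.3] [0.463 0.162]
```

View pics/f1.png

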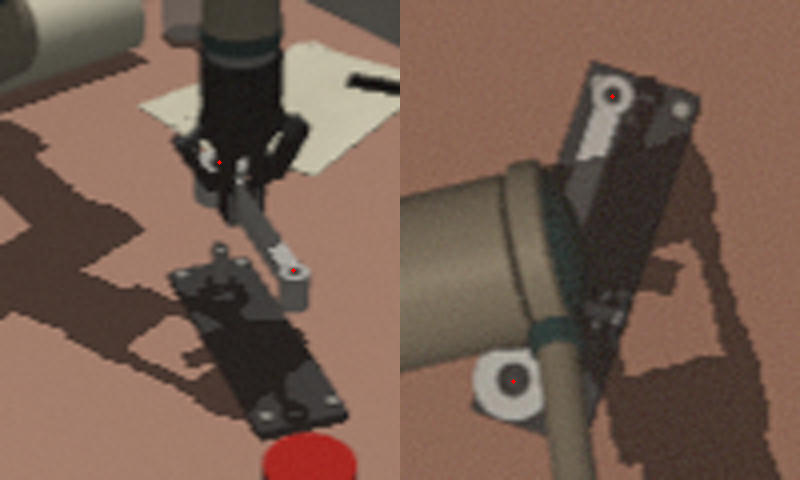

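The predicted bore positions (red) sit on the hub and eye bores in both views: hub at (513,381) and eye at (612,96) in the top view, eye at (293,270) in the scene view. I only need to lower it 30 mm.

>>> apply_moves:
  steps:
    - [0,0,0.005,0,0,0]
    - [0,0,0.008,0,0,0]
    - [0,0,0.008,0,0,0]
    - [0,0,0.006,0,0,0]
    - [0,0,0.002,0,0,0]
    - [0,0,0,0,0,0]
    - [0,0,0,0,0,0]
    - [0,0,0,0,0,0]

```text
time_s: 12.75
tool_pos: [0.4741, 0.1782, 0.0986]
tool_rot: [-0.0, 0.987, -0.163, 0.0]
ft_force: [0.2, 0.1, -4.2]
finger_gap: 0.0167
finger_force: 78.5
```

```bash
python3 - <<'E'
from h import *
st=manip.state();print(st["tool_pos"],st["tool_rot"],st["ft_force"],st["torque"])
t=read_camera("top");s=read_camera("scene")
a=cv2.resize(s["pixels"][95:215,210:310,::-1],None,fx=4,fy=4,interpolation=cv2.INTER_CUBIC)
b=cv2.resize(t["pixels"][160:280,160:260,::-1],None,fx=4,fy=4,interpolation=cv2.INTER_CUBIC)
z=st["tool_pos"][2]-.0077
for im,c,o in((a,s,(210,95)),(b,t,(160,160))):
    for p in proj(c,[[.4147,.1982,z+.038],[.6039,.1338,z+.036]]): cv2.circle(im,tuple(int(v) for v in ((p-o+.5)*4)),2,(0,0,255),-1)
cv2.imwrite("pics/f2.png",np.hstack([a,b]))
E
```

```text
[0.47406183 0.17818276 0.09857182] [-9.16710333e-05  9.86650977e-01 -1.62848720e-01  3.67084046e-04] [ 0.2348866   0.10058558 -4.20927814] [-0.01720909 -0.01989109 -0.05472253]
```

View pics/f2.png

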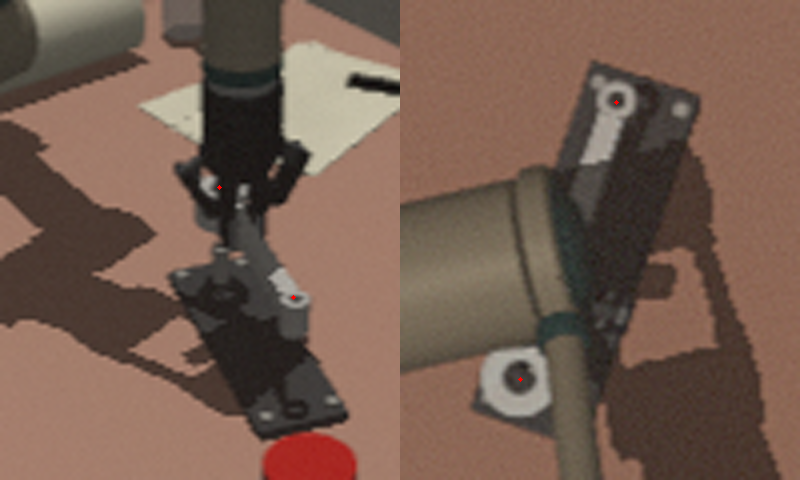

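The hub bore (519,379) and eye bore (616,101) in the top view are on their targets. The casting is level and about 31 mm above the post, so I'm handing it in.

```bash
python3 -c "
from rig import ticket
print(ticket.job_done())"
```

```text
the job is handed in; nothing more can be done
None
```

I handed the job in while still holding the casting by its balance point, level and on target over the post and pin in both camera views, with the hub's underside about 31 mm above the post's top; the hand-in gave no verdict.

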